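Ready the copy stand for a long letter

ROBOT

A 7-joint arm with a two-finger parallel gripper is mounted at the origin on the work surface. World frame = base frame: x ahead of the robot, y to its left, z up, the work surface at z = 0. Lengths are in m, angles in rad, forces in N, time in s.
With the tool pointing down it reaches from about 0.4 to 0.85 m from the base axis. Payload 10.4 kg.
Tool frame: the origin (TCP) lies between the finger pads, 19 mm behind the fingertips; this is the grasp point; z points along the fingers, y is the line along which they close (so a half turn about z gives the same grasp; the last joint's range is limited). The gripper opens to 87 mm and grips with 3 to 60 N. Pads are 19 mm wide; open, the fingers measure 117 mm over their backs; the gripper's body (75 mm by 190 mm) begins 51 mm behind the grasp point.
Start: joints at [1.291, 0.332, -0.065, 1.46, 0.022, 1.35, -0.088], TCP at [0.159, -0.605, 0.241] pointing down, gripper open.
Joint ranges: [-2.6, 2.6], [-0.5, 2.12], [-1.47, 1.34], [0.16, 2.42], [-1.27, 4.41], [0.06, 2.06], [-2.6, 2.6]. Speed limits (rad/s): [2.22, 2.22, 2.79, 2.79, 3.14, 3.14, 3.14].

INTERFACE

Orientations are given as a unit quaternion [x, y, z, w].
In Python, from bench import sensors, eyes, order gives the robot as it stands.
- The arm moves only by the tool arm_command, never from a script. Its argument "steps" is a list of rows, each an object with "rot": the turn, a rotation vector about the world's x, y, z in degrees, a list of three; "slide": the shift along the world's x, y, z in m, a list of three; "grip": the opening, from 0 (shut) to 1 (fully open). A call has exactly 8 rows; each row shifts and turns the commanded pose from where the row before left it; what a row does not reach is not made up. A row lasts 1/8 s, in which the tool goes at most 62.5 mm and 10.7 degrees, less where a joint would pass 70% of its speed; a pose out of reach is approached as far as the arm can. A call with a gripper value outside its range is refused whole. The fingers move at their own pace and stop on an object; "newtons" is the grip in N (left out, the last holds). Time passes only in rows, so rows that do not move let the fingers close, or fill a call up. It gives the time, the measured TCP pose, the force, the opening and the grip force at its end, in the units of the state.
- sensors.read_state(): the state, without advancing time (a new reading comes with each control period).
- eyes.camera(name): name is "scene" or "top" or "wrist"; returns a dict with "pixels" (400x640x3 uint8, red, green, blue), "intrinsics" (3x3 intrinsics, pixels), "k1" (the pictures are not rectified: a ray, as slopes to the right and down, at radius r is drawn at 1 + k1 r^2 times it, then the intrinsics apply), "pose" (4x4, takes a point from camera to world coordinates). Camera axes: x right, y down, z forward; pixel columns grow to the right and rows downward; lengths in m; the calibration is good to about 2 mm. A picture is of the moment at which its call begins. There is no depth.
- order.close_job(): hands the job in; it is judged then, once.
Trained networks look in a picture, given as the dict that the camera call returned (one of the last four; its "shot" number tells which), for a name from the list of things; names that differ only in an ending like _2 or _b are one class to them, and where a whole thing is asked for, a point or a joint stands for the part that bears it (a point fixed in the world has none). Each returns a list of dicts, best first, with "conf" (0 to 1); they miss things now and then, are a little off and sometimes report something else, mostly with a low value. They report only what shows in the picture. A call takes as long as a camera call. They do not tell look-alikes from the thing itself.
- eyes.look_for(name, picture): "bbox" ([left, top, right, bottom] in pixels, round what is visible of it).
The state is a dict: "time": time; "joint_positions": joint angles; "joint_vel": joint speeds; "joint_torque": joint torques, N m; "ee_pos": TCP position; "eef_rot": TCP orientation; "ft_force": force on the tool from outside, world axes, zero at the start; "torque": the same for the moment, N m; "width": finger opening in m; "grip_force": force on a finger pad.
Only numpy, scipy, OpenCV 4.12 (cv2) and the standard library are available. Lean on these libraries where they do the work, as an engineer would, in place of code of your own. Each camera call takes 0.05 s, during which the arm holds its last target. There are 200 camera calls.

TASK

Get the kitchen-table copy stand ready for photographing a long letter: bring the loose extension bed gently up against the fixed bed, flush along the whole seam with no gap and with their ends level, and turn the focus dial clockwise until its pointer stands exactly at the tooth of the index ring around it. Leave the other things on the table undisturbed.

Things in the scene. Friction and masses are not known exactly. Their poses are not given: they have to be found in the camera images.
- stand: Copy stand, fixed to the table. Origin on the table; x away from the robot, y to the left (turned up to 0.25 rad). Plywood bed 180 (x) by 180 (y) mm, 30 high, from y = -120 to +60 mm; its +y side is the seam face. Right of it a grey console 150 (x) by 130 (y) mm, 50 high, centred at y = -205 mm, with the focus dial on top.
- camera_head (a point): Centre of the stand's black camera head, 90 (x) by 55 (y) mm, from 167 to 221 mm above the table, on a thin column at the bed's far edge: keep clear of it.
- focus_dial (a joint): Angle of the black focus dial about its vertical axis, rad; grows as it turns clockwise seen from above, stops at 0 and 4.4. Stiff (0.12 N m), stays where it is left. It always starts about 1.5 to 3 rad short of the index tooth, so turning takes more than one grasp for most wrists.
- dial_grip (a point): On the dial's axis, 92 mm above the table: the height to grip the dial's upright bar with the TCP. The dial is a disc 88 mm across, its top 70 mm above the table; the bar across it is 70 mm long, 16 mm thick, and runs from the disc up to 102 mm above the table. Frame: x along the bar, towards the pointer.
- dial_pointer (a point): Tip of the dial's pointer (the narrow nib at the end of the bar with the pale line), 44 mm from the axis.
- index_mark (a point): The point on the circle of the pointer's tip, 44 mm from the dial's axis, right in front of the index tooth. The tooth is an aluminium wedge 7 mm wide and 24 mm high on the dark 114 mm ring round the dial, 74 mm above the table at its top. The pointer's tip must come here.
- wing: The loose extension bed: plywood plate 180 (x) by 120 (y) by 30 mm, about 0.5 kg, flat on the table left of the fixed bed. Origin under its centre; x along its long side; its -y side meets the fixed bed. When butted its origin is at (0, 120) mm of the stand. Across its middle a grey grip rib 90 mm along x, 14 mm thick, 30 to 60 mm above the table.
- wing_grip (a point): On the wing's axis 52 mm above the table: the height to grip the rib with the TCP.
- wing_near (a point): Top corner of the wing at the near end of its mating face (-90, -60, 30) mm.
- wing_far (a point): Top corner of the wing at the far end of its mating face (90, -60, 30) mm.
- seam_near (a point): Top corner of the fixed bed at the near end of its seam face (-90, 60, 30) mm of the stand; axes as the stand's.
- seam_far (a point): Top corner of the fixed bed at the far end of its seam face (90, 60, 30) mm of the stand; axes as the stand's.
- loupe: Black loupe, 42 mm across, 42 high, standing on the fixed bed: leave alone. Origin under its centre.
- phone: Phone 75 x 150 x 9 mm lying in front of the fixed bed: leave alone.
- letters: Bundle of letters 90 x 140 x 18 mm, beyond the stand: leave alone.
- mug: White mug, 90 mm across, 100 high, left: leave alone.
- jar: Amber coffee jar, 66 mm across, 105 high, left: leave alone.
- cup_a: Lidded paper cup, 88 mm across, 130 high, right: leave alone.
- cup_b: Lidded paper cup, 88 mm across, 130 high, right: leave alone.
- recorder: Black audio recorder 160 x 75 x 35 mm lying in front of the console: leave alone.
There are look-alikes about, which are no part of the job. There is more than one size of the wing; the one meant has the size given above.

How it is judged:
At the end, for the whole second after the job is handed in: The wing lies flat and still on the table with its mating face against the fixed bed's seam face, the gap under 2.5 mm at both ends and the ends level within 10 mm; the dial is at rest with the tip of its pointer within 3.5 mm (about 4.5 degrees) of the index mark; both are released (y of wing_near in the frame of seam_near between -0.003 and 0.0025 m and x of wing_near in the frame of seam_near between -0.01 and 0.01 m and y of wing_far in the frame of seam_far between -0.003 and 0.0025 m and x of wing_far in the frame of seam_far between -0.01 and 0.01 m and angle between wing's own z axis and vertical below 0.04 rad and height (world z) of wing below 0.004 m and linear speed of wing below 0.01 m/s and horizontal distance between dial_pointer and index_mark below 0.0035 m and velocity of joint focus_dial between -0.05 and 0.05 rad/s); the robot touches nothing.
It fails at once if a bystander is moved more than 20 mm (distance of any of loupe, phone, letters, mug, jar, cup_a, cup_b, recorder from where it was at the start of the episode above 0.02 m).
It fails at once if the wing is rammed into the stand with more than 60 N (contact force between wing and stand above 60 N).
It also fails if it takes over 72 s, if anything falls off the work surface, if the arm or the gripper's body presses on something with over 40 N, if the wrist force passes 120 N, or if a joint passes its speed limit or range.

## Working session

There is one attempt and no reset: what is moved stays moved. The work goes in short steps, Python scripts to look and compute and a tool call to move; the robot and the scene stay as the last step left them, time stands still between calls to the robot, and variables do not carry over. Pictures are saved under pics/ and viewed, at most 10 in all, crops included, and the job is handed in when it is done.

Besides the shell and the picture viewer there is one more tool, called as name(argument=value, ...) on one line, values as JSON. arm_command: Moves the arm, as the interface text tells. Its arguments: {"type":"object","properties":{"steps":{"type":"array","items":{"type":"object","properties":{"rot":{"type":"array","items":{"type":"number"}},"slide":{"type":"array","items":{"type":"number"}},"grip":{"type":"number"}}}},"newtons":{"type":"number"}},"required":["steps"]}

```bash
mkdir -p pics; ls
cat > h.py <<'E'
import numpy as np, cv2
from bench import sensors, eyes, order
def shot(name, fn=None):
    p=eyes.camera(name)
    if fn: cv2.imwrite('pics/'+fn, cv2.cvtColor(np.asarray(p['pixels']),cv2.COLOR_RGB2BGR))
    return p
def ray(p,uv):
    K=np.array(p['intrinsics']);d=np.array([(uv[0]-K[0,2])/K[0,0],(uv[1]-K[1,2])/K[1,1]])
    r=cv2.undistortPoints(np.array([[uv]],float),K,np.array([p['k1'],0,0,0,0.]))[0,0]
    T=np.array(p['pose']);return T[:3,3],T[:3,:3]@np.array([r[0],r[1],1.])
def onz(p,uv,z):
    o,d=ray(p,uv);return o+d*(z-o[2])/d[2]
def proj(p,X):
    T=np.linalg.inv(np.array(p['pose']));X=np.atleast_2d(X)@T[:3,:3].T+T[:3,3]
    return cv2.projectPoints(X,np.zeros(3),np.zeros(3),np.array(p['intrinsics']),np.array([p['k1'],0,0,0,0.]))[0][:,0]
E
python3 - <<'E'
from h import *
for c in ['top','scene']:
    p=shot(c,c+'0.png')
    print(c,np.round(p['pose'],3).tolist(),p['k1'],np.round(p['intrinsics'],1).tolist())
    for n in ['stand','wing','focus_dial','camera_head','loupe','phone','letters','mug','jar','cup_a','recorder','dial_pointer','index_mark','wing_grip']:
        try:
            print(n,[(np.round(d['bbox']).tolist(),round(d['conf'],2)) for d in eyes.look_for(n,p)][:4])
        except Exception as e: print(n,e)
s=sensors.read_state();print(s)
E
```

```text
pics
top [[-0.03, -0.982, 0.185, 0.234], [-1.0, 0.03, -0.002, -0.008], [-0.003, -0.185, -0.983, 1.51], [0.0, 0.0, 0.0, 1.0]] 0.037821359946736376 [[458.1, 0.0, 321.8], [0.0, 458.1, 201.7], [0.0, 0.0, 1.0]]
stand [([295.0, 123.0, 400.0, 215.0], 0.96)]
wing [([204.0, 247.0, 289.0, 309.0], 0.72), ([245.0, 161.0, 288.0, 221.0], 0.66), ([365.0, 238.0, 457.0, 330.0], 0.58)]
focus_dial [([243.0, 162.0, 286.0, 220.0], 0.42)]
camera_head [([297.0, 128.0, 401.0, 214.0], 0.79)]
loupe []
phone [([296.0, 210.0, 345.0, 244.0], 0.66)]
letters [([360.0, 155.0, 396.0, 186.0], 0.39), ([364.0, 155.0, 393.0, 182.0], 0.15)]
mug [([156.0, 204.0, 197.0, 236.0], 0.76), ([364.0, 156.0, 389.0, 185.0], 0.31)]
jar [([167.0, 156.0, 195.0, 180.0], 0.86), ([244.0, 162.0, 284.0, 219.0], 0.71)]
cup_a [([462.0, 204.0, 496.0, 235.0], 0.72), ([451.0, 150.0, 486.0, 185.0], 0.67)]
recorder [([365.0, 200.0, 418.0, 229.0], 0.73), ([157.0, 202.0, 196.0, 237.0], 0.63), ([244.0, 163.0, 286.0, 222.0], 0.42)]
dial_pointer [([363.0, 159.0, 389.0, 183.0], 0.96)]
index_mark [([361.0, 156.0, 397.0, 186.0], 0.86)]
wing_grip [([204.0
[... 1505 characters left out ...]
7393,  0.33223286, -0.06471719,  1.46009586,  0.02159601,
        1.34990966, -0.0885    ]), 'joint_vel': array([-5.60006412e-04,  5.34205229e-04, -6.44683105e-04, -7.44794957e-04,
        9.11080536e-05,  1.80996485e-03,  6.61347492e-04]), 'joint_torque': array([-1.26721579e-04, -6.23034954e+01,  2.43678951e-02, -3.90114999e+01,
       -6.11682096e-02,  3.15973372e-02,  4.08203834e-05]), 'ee_pos': array([ 0.15878815, -0.60451085,  0.24125701]), 'eef_rot': array([9.91765418e-01, 1.28067775e-01, 1.66768641e-05, 2.18275680e-05]), 'ft_force': array([-0.26359408, -0.24257022,  0.03022143]), 'torque': array([ 0.02842534, -0.00539817,  0.01540584]), 'grip_force': 0.0, 'width': 0.08716046421413277}
```

View top.

Run:
```python
import cv2
a=cv2.imread('pics/top0.png')[110:340,140:510]; cv2.imwrite('pics/top0c.png',cv2.resize(a,None,fx=2.15,fy=2.15,interpolation=cv2.INTER_CUBIC))
b=cv2.imread('pics/scene0.png')[80:330,200:500]; cv2.imwrite('pics/scene0c.png',cv2.resize(b,None,fx=2.4,fy=2.4,interpolation=cv2.INTER_CUBIC))
```

```text
(no output)
```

View pics/top0c.png

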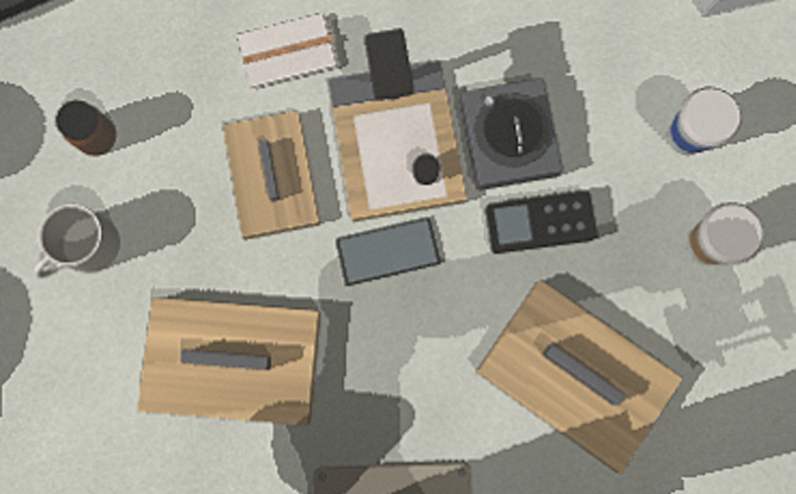

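View pics/scene0c.png

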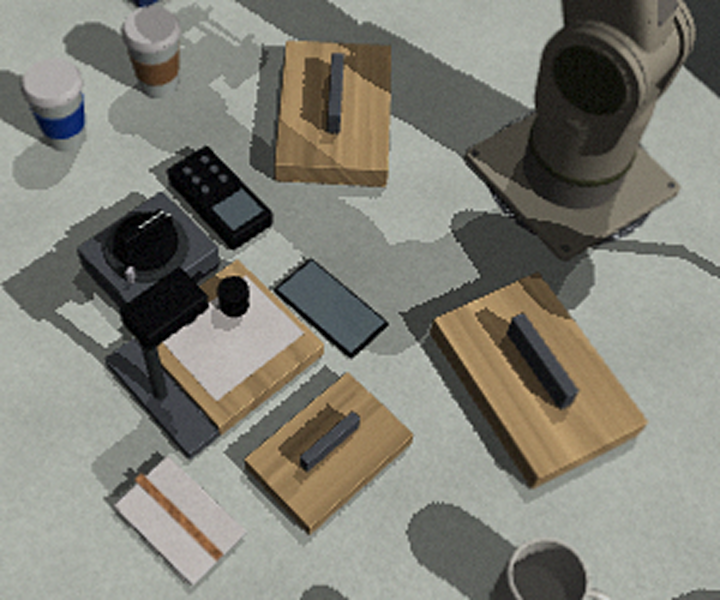

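Run:
```python
from h import *
p=shot('top')
c=lambda u,v:(140+u/2.15,110+v/2.15)
def P(n,u,v,z): X=onz(p,c(u,v),z); print(n,np.round(X,4)); return X
nl=P('seam_near',352,218,.03);nr=P('bed nr',467,202,.03)
print('stand yaw',np.arctan2(*( (nl-nr)[:2]))*-1)
w=[P('w fl',222,122,.03),P('w fr',298,110,.03),P('w nr',320,224,.03),P('w nl',244,238,.03)]
print('yaw w', np.arctan2((w[1]-w[2])[1],(w[1]-w[2])[0]),np.arctan2((w[0]-w[3])[1],(w[0]-w[3])[0]), np.mean(w,0))
P('dial',513,128,.07);P('ptr a',519,152,.102);P('ptr b',517,117,.102);P('tooth',488,100,.074)
for n,u,v,z in [('con fl',460,90,.05),('con fr',545,78,.05),('con nr',563,174,.05),('con nl',475,188,.05)]:P(n,u,v,z)
P('head',385,62,.221);P('rib1',262,140,.06);P('rib2',275,200,.06)
P('loupe',425,168,.05);
```

```text
seam_near [0.4822 0.0492 0.03  ]
bed nr [ 0.5017 -0.1269  0.03  ]
stand yaw 0.11006861024486689
w fl [0.6391 0.2473 0.03  ]
w fr [0.6549 0.1293 0.03  ]
w nr [0.4744 0.0981 0.03  ]
w nl [0.4564 0.2136 0.03  ]
yaw w 0.17131837220840523 0.18208861151382225 [0.55621484 0.17209197 0.03      ]
dial [ 0.6055 -0.1978  0.07  ]
ptr a [ 0.5608 -0.2004  0.102 ]
ptr b [ 0.6138 -0.2003  0.102 ]
tooth [ 0.6492 -0.1618  0.074 ]
con fl [ 0.6734 -0.1221  0.05  ]
con fr [ 0.6885 -0.2537  0.05  ]
con nr [ 0.5367 -0.2721  0.05  ]
con nl [ 0.5192 -0.1383  0.05  ]
head [ 0.6648 -0.008   0.221 ]
rib1 [0.601  0.1816 0.06  ]
rib2 [0.508  0.1627 0.06  ]
loupe [ 0.5523 -0.0639  0.05  ]
```

arm_command(steps=[{"slide":[0.03,0.028,0.005],"rot":[0,0,8],"grip":1},{"slide":[0.04,0.036,0.005],"rot":[0,0,10],"grip":1},{"slide":[0.04,0.036,0],"rot":[0,0,10],"grip":1},{"slide":[0.04,0.036,0],"rot":[0,0,10],"grip":1},{"slide":[0.04,0.036,0],"rot":[0,0,10],"grip":1},{"slide":[0.04,0.036,0],"rot":[0,0,10],"grip":1},{"slide":[0.04,0.036,0],"rot":[0,0,10],"grip":1},{"slide":[0.04,0.036,0],"rot":[0,0,10],"grip":1}])

```text
time: 2.55
ee_pos: [0.4699, -0.3233, 0.2515]
eef_rot: [0.688, 0.726, -0.0, 0.0]
ft_force: [0.3, -0.5, 0.0]
width: 0.0871
grip_force: 0.0
```

arm_command(steps=[{"slide":[0.035,0.03,0],"rot":[0,0,10.5],"grip":1},{"slide":[0.03,0.03,0],"rot":[0,0,10.5],"grip":1},{"slide":[0.03,0.03,0],"rot":[0,0,10.5],"grip":1},{"slide":[0.02,0.02,0],"rot":[0,0,10.5],"grip":1},{"slide":[0.01,0.01,0],"rot":[0,0,10.5],"grip":1},{"slide":[0,0,0],"rot":[0,0,10.5],"grip":1},{"slide":[0,0,0],"rot":[0,0,10.5],"grip":1},{"slide":[0,0,0],"rot":[0,0,10],"grip":1}])

```text
time: 3.55
ee_pos: [0.5937, -0.2046, 0.2513]
eef_rot: [0.03, 1.0, 0.0, -0.0]
ft_force: [0.5, -0.4, 0.0]
width: 0.0869
grip_force: 0.0
```

Run:
```python
from h import *
p=shot('wrist','w1.png')
s=sensors.read_state();print(s['time'],s['ee_pos'],s['eef_rot'],s['joint_positions'])
print(np.round(p['pose'],3).tolist(),p['k1'],p['intrinsics'])
np.save('w1.npy',p,allow_pickle=True)
```

```text
3.6 [ 0.59372715 -0.20475846  0.25120013] [ 2.59994412e-02  9.99661954e-01 -4.46786193e-05 -6.64074720e-05] [ 0.81112451  0.43019913 -0.7480255   1.40636193  0.29123802  1.41751439
  1.5835127 ]
[[0.061, 0.969, 0.241, 0.528], [0.998, -0.059, -0.014, -0.2], [0.0, 0.241, -0.971, 0.395], [0.0, 0.0, 0.0, 1.0]] -0.03241241871444012 [[293.38519527   0.         319.61555058]
 [  0.         293.38519527 196.17040613]
 [  0.           0.           1.        ]]
```

View pics/w1.png

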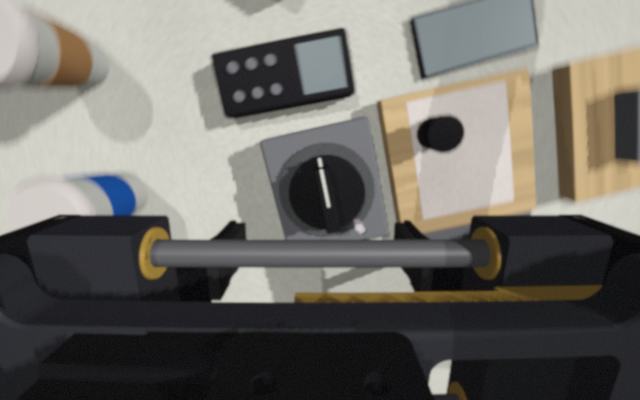

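Run:
```python
from h import *
p=np.load('w1.npy',allow_pickle=True).item()
im=np.asarray(p['pixels']);g=im.min(2)
m=np.zeros_like(g);m[150:240,285:372]=1
bl=((g>130)&(m>0)).astype(np.uint8)
n,l,st,c=cv2.connectedComponentsWithStats(bl)
for i in range(1,n):
    if st[i,4]>4: print(st[i],c[i])
i=[k for k in range(1,n) if abs(c[k][0]-324)<8 and st[k,4]>20][0]
ys,xs=np.nonzero(l==i)
for z in(.102,): 
  W=np.array([onz(p,(x,y),z)[:2] for x,y in zip(xs,ys)]);mu=W.mean(0);u,s,v=np.linalg.svd(W-mu);t=(W-mu)@v[0];print(mu,np.degrees(np.arctan2(v[0][1],v[0][0])),mu+v[0]*t.min(),mu+v[0]*t.max())
d=((g<45)&(m>0)).astype(np.uint8)
print('disc',onz(p,(326.5,191),.07),'tooth',onz(p,(361,224),.074))
k=im[130:245,260:390];cv2.imwrite('pics/w1c.png',cv2.cvtColor(cv2.resize(k,None,fx=5,fy=5,interpolation=cv2.INTER_CUBIC),cv2.COLOR_RGB2BGR))
```

```text
[318 158   5   9  35] [319.68571429 162.05714286]
[319 169  11  39 160] [324.43125 187.50625]
[355 220  11  15 118] [359.57627119 227.10169492]
[ 0.56526162 -0.20206925] 6.195653833771165 [ 0.56100273 -0.20253159] [ 0.56936278 -0.20162404]
disc [ 0.6027064  -0.19657716  0.07      ] tooth [ 0.64326044 -0.15899376  0.074     ]
```

View pics/w1c.png

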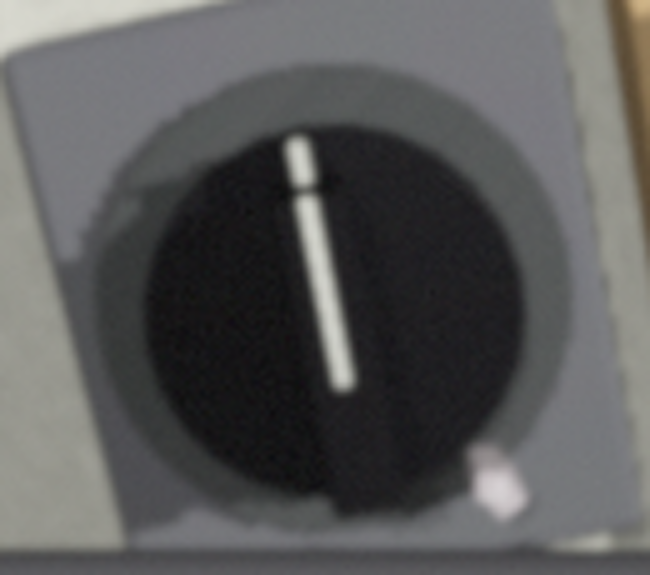

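Run:
```python
from h import *
p=np.load('w1.npy',allow_pickle=True).item()
f=lambda x,y:(260+x/5-.4,130+y/5-.4)
a=onz(p,f(300,200),.102);b=onz(p,f(344,388),.102);print('line',a,b,np.degrees(np.arctan2(*(a-b)[[1,0]])),np.linalg.norm(a-b))
d=onz(p,f(335,312),.07);print('disc',d)
r=onz(p,f(333,297),.054);print('ring',r)
for q in [(500,493),(512,515),(485,455)]:
  t=onz(p,f(*q),.074);print('tooth',t,np.linalg.norm(t[:2]-d[:2]),np.degrees(np.arctan2(*(t-d)[[1,0]])))
n=onz(p,f(297,138),.08);print(n)
for q,z in [((8,50),.05),((122,548),.05),((632,520),.05)]:print(onz(p,f(*q),z))
```

```text
line [ 0.57284355 -0.20261886  0.102     ] [ 0.61267325 -0.19589751  0.102     ] -170.4214532683299 0.04039284095745973
disc [ 0.60387792 -0.19652821  0.07      ]
ring [ 0.60393818 -0.19663065  0.054     ]
tooth [ 0.64830311 -0.16075038  0.074     ] 0.05704078220084662 38.84623429161559
tooth [ 0.65390777 -0.15810547  0.074     ] 0.06308163634802448 37.5241303595354
tooth [ 0.63881105 -0.16394924  0.074     ] 0.04776727544426545 43.002899588512385
[ 0.56282392 -0.20264192  0.08      ]
[ 0.54169511 -0.26847599  0.05      ]
[ 0.66617601 -0.2531794   0.05      ]
[ 0.66656895 -0.12492     0.05      ]
```

arm_command(steps=[{"slide":[0.005,0.004,-0.015],"rot":[0,0,6.3],"grip":1},{"slide":[0.005,0.004,-0.03],"rot":[0,0,6.3],"grip":1},{"slide":[0,0,-0.035],"grip":1},{"slide":[0,0,-0.035],"grip":1},{"slide":[0,0,-0.025],"grip":1},{"slide":[0,0,-0.012],"grip":1},{"slide":[0,0,-0.005],"grip":1},{"slide":[0,0,0],"grip":1}])

```text
schema error: expected keys rot, slide, grip
```

arm_command(steps=[{"slide":[0.005,0.004,-0.015],"rot":[0,0,6.3],"grip":1},{"slide":[0.005,0.004,-0.03],"rot":[0,0,6.3],"grip":1},{"slide":[0,0,-0.035],"rot":[0,0,0],"grip":1},{"slide":[0,0,-0.035],"rot":[0,0,0],"grip":1},{"slide":[0,0,-0.025],"rot":[0,0,0],"grip":1},{"slide":[0,0,-0.012],"rot":[0,0,0],"grip":1},{"slide":[0,0,-0.005],"rot":[0,0,0],"grip":1},{"slide":[0,0,0],"rot":[0,0,0],"grip":1}])

```text
time: 4.6
ee_pos: [0.6041, -0.1966, 0.0949]
eef_rot: [-0.077, 0.997, -0.0, 0.0]
ft_force: [0.0, 0.7, 0.0]
width: 0.0871
grip_force: 0.0
```

arm_command(steps=[{"slide":[0,0,0],"rot":[0,0,0],"grip":0.1},{"slide":[0,0,0],"rot":[0,0,0],"grip":0},{"slide":[0,0,0],"rot":[0,0,0],"grip":0},{"slide":[0,0,0],"rot":[0,0,0],"grip":0},{"slide":[0,0,0],"rot":[0,0,0],"grip":0},{"slide":[0,0,0],"rot":[0,0,0],"grip":0},{"slide":[0,0,0],"rot":[0,0,0],"grip":0},{"slide":[0,0,0],"rot":[0,0,0],"grip":0}], newtons=50)

```text
time: 5.6
ee_pos: [0.6039, -0.1981, 0.0943]
eef_rot: [-0.076, 0.997, -0.001, 0.0]
ft_force: [2.4, 2.7, -3.2]
width: 0.0158
grip_force: 49.8
```

arm_command(steps=[{"slide":[0,-0.0015,0],"rot":[0,0,-6],"grip":0},{"slide":[0,0,0],"rot":[0,0,-9],"grip":0},{"slide":[0,0,0],"rot":[0,0,-10],"grip":0},{"slide":[0,0,0],"rot":[0,0,-10],"grip":0},{"slide":[0,0,0],"rot":[0,0,-10],"grip":0},{"slide":[0,0,0],"rot":[0,0,-10],"grip":0},{"slide":[0,0,0],"rot":[0,0,-10],"grip":0},{"slide":[0,0,0],"rot":[0,0,-10],"grip":0}])

```text
time: 6.6
ee_pos: [0.6056, -0.1952, 0.0943]
eef_rot: [0.547, 0.837, 0.002, 0.001]
ft_force: [8.3, 5.5, -6.5]
width: 0.0159
grip_force: 49.8
```

arm_command(steps=[{"slide":[0,0,0],"rot":[0,0,-10],"grip":0},{"slide":[0,0,0],"rot":[0,0,-10],"grip":0},{"slide":[0,0,0],"rot":[0,0,-10],"grip":0},{"slide":[0,0,0],"rot":[0,0,-10],"grip":0},{"slide":[0,0,0],"rot":[0,0,-10],"grip":0},{"slide":[0,0,0],"rot":[0,0,-10],"grip":0},{"slide":[0,0,0],"rot":[0,0,-7],"grip":0},{"slide":[0,0,0],"rot":[0,0,-3],"grip":0}])

```text
time: 7.6
ee_pos: [0.6085, -0.1958, 0.0944]
eef_rot: [0.928, 0.373, 0.005, 0.001]
ft_force: [24.5, 2.1, -16.7]
width: 0.0157
grip_force: 49.8
```

Run:
```python
from h import *
p=shot('wrist','w2.png')
s=sensors.read_state();print(s['time'],s['ee_pos'],s['eef_rot'],np.degrees(2*np.arctan2(s['eef_rot'][1],s['eef_rot'][0])),s['joint_positions'],s['torque'])
np.save('w2.npy',p,allow_pickle=True)
```

```text
7.65 [ 0.60852179 -0.19580467  0.09440187] [0.92807715 0.37235525 0.00476793 0.00127991] 43.72245016542847 [ 0.4457389   0.48493383 -0.26582378  1.58059642  0.1353071   1.08504647
 -0.66066648] [ 0.23313018 -5.16520147  0.09290364]
```

View pics/w2.png

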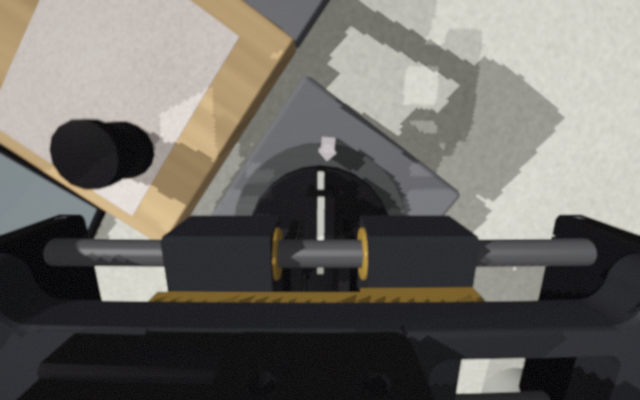

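Run:
```python
from h import *
p=np.load('w2.npy',allow_pickle=True).item()
im=np.asarray(p['pixels']);g=im.min(2)
bl=((g>125)).astype(np.uint8)
for nm,(y0,y1,x0,x1) in dict(line=(168,235,314,328),tooth=(134,163,316,340)).items():
    ys,xs=np.nonzero(g[y0:y1,x0:x1]>150);print(nm,len(xs),xs.mean()+x0,ys.mean()+y0)
    for y in range(y0,y1,3 if nm=='tooth' else 8): 
        r=np.nonzero(g[y,x0:x1]>150)[0]; 
        if len(r):print(y,r.min()+x0,r.max()+x0,end='; ')
    print()
a=onz(p,(320.5,190),.102);b=onz(p,(321,228),.102)
u=(a-b)[:2]/np.linalg.norm((a-b)[:2]);print('dir',np.degrees(np.arctan2(u[1],u[0])))
c=np.array([.607,-.1975])
for q in [(327.5,148,.074),(327.5,158,.062)]:
    t=onz(p,q[:2],q[2])[:2];w=t-b[:2];lat=u[0]*w[1]-u[1]*w[0];print('tooth',t,'lat',lat)
```

```text
line 311 320.39549839228295 205.5016077170418
176 318 323; 184 318 322; 200 318 323; 208 318 323; 216 318 323; 224 318 323; 232 318 323; 
tooth 274 327.0729927007299 147.29562043795622
137 322 329; 140 322 334; 143 322 333; 146 321 333; 149 319 333; 152 320 334; 155 322 332; 158 325 329; 
dir 44.5732015355403
tooth [ 0.64872834 -0.16204542] lat -0.0043524542883411725
tooth [ 0.644092   -0.16707416] lat -0.004680830647911749
```

arm_command(steps=[{"slide":[0.002,0.001,0],"rot":[0,0,-1.5],"grip":0},{"slide":[0.002,0.001,0],"rot":[0,0,-1.6],"grip":0},{"slide":[0,0,0],"rot":[0,0,-1.6],"grip":0},{"slide":[0,0,0],"rot":[0,0,0],"grip":0},{"slide":[0,0,0],"rot":[0,0,0],"grip":0.4},{"slide":[0,0,0],"rot":[0,0,0],"grip":1},{"slide":[0,0,0],"rot":[0,0,0],"grip":1},{"slide":[0,0,0.0],"rot":[0,0,0],"grip":1}])

```text
time: 8.65
ee_pos: [0.6077, -0.196, 0.0943]
eef_rot: [0.942, 0.335, -0.0, 0.0]
ft_force: [0.4, -0.6, 0.0]
width: 0.0477
grip_force: 0.0
```

arm_command(steps=[{"slide":[0,0,0.01],"rot":[0,0,0],"grip":1},{"slide":[0,0,0.03],"rot":[0,0,0],"grip":1},{"slide":[-0.01,-0.01,0.03],"rot":[0,0,0],"grip":1},{"slide":[-0.02,-0.015,0.03],"rot":[0,0,0],"grip":1},{"slide":[-0.02,-0.015,0.02],"rot":[0,0,0],"grip":1},{"slide":[0,0,0],"rot":[0,0,0],"grip":1},{"slide":[0,0,0],"rot":[0,0,0],"grip":1},{"slide":[0,0,0],"rot":[0,0,0],"grip":1}])

```text
time: 9.65
ee_pos: [0.558, -0.2349, 0.2134]
eef_rot: [0.942, 0.335, -0.0, -0.001]
ft_force: [0.9, 0.6, 0.5]
width: 0.0873
grip_force: 0.0
```

Run:
```python
from h import *
p=shot('wrist','w3.png')
s=sensors.read_state();print(s['time'],s['ee_pos'],np.degrees(2*np.arctan2(s['eef_rot'][1],s['eef_rot'][0])))
np.save('w3.npy',p,allow_pickle=True)
u,v=proj(p,[.607,-.1975,.08])[0];print(u,v)
u=int(min(max(u,80),560));v=int(min(max(v,60),340))
k=np.asarray(p['pixels'])[v-60:v+60,u-80:u+80];print(u-80,v-60)
cv2.imwrite('pics/w3c.png',cv2.cvtColor(cv2.resize(k,None,fx=5,fy=5,interpolation=cv2.INTER_CUBIC),cv2.COLOR_RGB2BGR))
```

```text
9.7 [ 0.55799243 -0.23502822  0.21340293] 39.191970820309905
323.0743431706219 127.64833193256314
243 67
```

View pics/w3c.png

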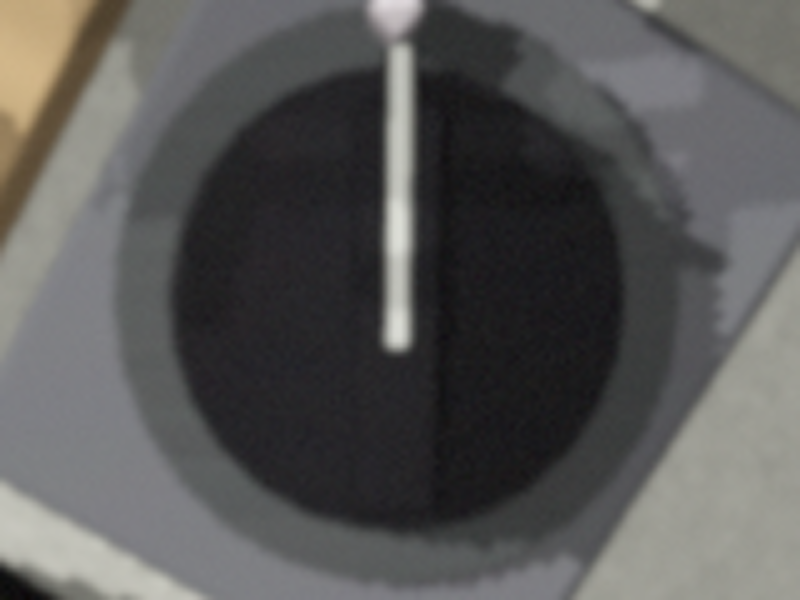

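arm_command(steps=[{"slide":[-0.02,0.01,0.03],"rot":[0,0,8],"grip":1},{"slide":[-0.02,0.02,0.03],"rot":[0,0,10],"grip":1},{"slide":[0,0.03,0.02],"rot":[0,0,10],"grip":1},{"slide":[0,0.04,0],"rot":[0,0,10],"grip":1},{"slide":[0,0.04,0],"rot":[0,0,10],"grip":1},{"slide":[0,0.04,0],"rot":[0,0,10],"grip":1},{"slide":[0,0.04,0],"rot":[0,0,10],"grip":1},{"slide":[0,0.04,0],"rot":[0,0,10],"grip":1}])

```text
time: 10.7
ee_pos: [0.5176, 0.0258, 0.2939]
eef_rot: [0.519, 0.855, -0.0, -0.0]
ft_force: [0.1, -0.1, -0.2]
width: 0.087
grip_force: 0.0
```

arm_command(steps=[{"slide":[0,0.04,0],"rot":[0,0,10],"grip":1},{"slide":[0.01,0.03,0],"rot":[0,0,10],"grip":1},{"slide":[0.02,0.02,0],"rot":[0,0,10],"grip":1},{"slide":[0.02,0.01,0],"rot":[0,0,10],"grip":1},{"slide":[0.02,0,-0.01],"rot":[0,0,10],"grip":1},{"slide":[0,0,-0.02],"rot":[0,0,10],"grip":1},{"slide":[0,0,-0.02],"rot":[0,0,8],"grip":1},{"slide":[0,0,0],"rot":[0,0,5],"grip":1}])

```text
time: 11.7
ee_pos: [0.5869, 0.1242, 0.2419]
eef_rot: [-0.09, 0.996, 0.0, -0.002]
ft_force: [0.4, -0.1, 0.4]
width: 0.087
grip_force: 0.0
```

Run:
```python
from h import *
sensors
p=shot('wrist');p=shot('wrist','w4.png')
s=sensors.read_state();print(s['time'],s['ee_pos'],np.degrees(2*np.arctan2(s['eef_rot'][1],s['eef_rot'][0])),s['joint_positions'])
np.save('w4.npy',p,allow_pickle=True)
```

```text
11.8 [0.58751296 0.12439446 0.24343283] 190.21353596713675 [ 0.29093439  0.36598182 -0.73376358  1.49421844  0.24558004  1.37720303
  1.29166961]
```

View pics/w4.png

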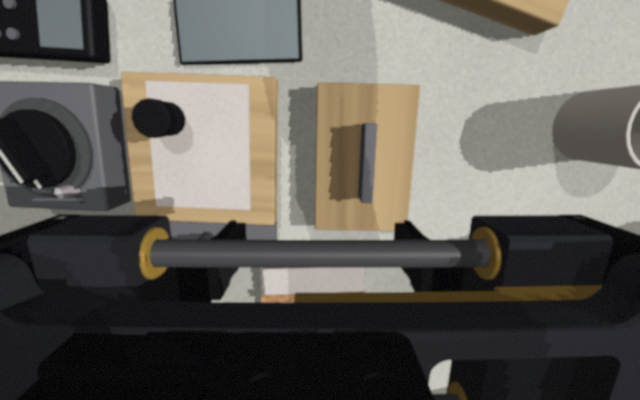

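Run:
```python
from h import *
p=np.load('w4.npy',allow_pickle=True).item()
im=np.asarray(p['pixels']).astype(int)
for y in (110,180,210):
    print(y,[tuple(im[y,x]) for x in range(270,286)]);print([tuple(im[y,x]) for x in range(308,324)])
print([tuple(im[y,260]) for y in range(70,88)]);print([tuple(im[y,335]) for y in range(76,94)]);print([tuple(im[y,380]) for y in range(76,94)])
```

```text
110 [(np.int64(168), np.int64(145), np.int64(104)), (np.int64(163), np.int64(138), np.int64(101)), (np.int64(161), np.int64(137), np.int64(99)), (np.int64(166), np.int64(141), np.int64(102)), (np.int64(164), np.int64(139), np.int64(100)), (np.int64(161), np.int64(137), np.int64(100)), (np.int64(163), np.int64(141), np.int64(107)), (np.int64(164), np.int64(147), np.int64(123)), (np.int64(167), np.int64(160), np.int64(145)), (np.int64(169), np.int64(168), np.int64(158)), (np.int64(171), np.int64(171), np.int64(162)), (np.int64(173), np.int64(173), np.int64(164)), (np.int64(172), np.int64(172), np.int64(163)), (np.int64(172), np.int64(172), np.int64(163)), (np.int64(172), np.int64(172), np.int64(163)), (np.int64(173), np.int64(172), np.int64(164))]
[(np.int64(103), np.int64(104), np.int64(97)), (np.int64(104), np.int64(104), np.int64(97)), (np.int64(102), np.int64(103), np.int64(96)), (np.int64(102), np.int64(102), np.int64(97)), (np.int64(104), np.int64(104), np.int64(97)), (np.int64(103), np.int64(102), np.int64(97)), (np.int64(102), np.int64(102), np.int64(94)), (np.int64(99), np.int
[... 5230 characters left out ...]
int64(194), np.int64(194), np.int64(185)), (np.int64(195), np.int64(195), np.int64(185)), (np.int64(196), np.int64(196), np.int64(186)), (np.int64(194), np.int64(192), np.int64(181)), (np.int64(189), np.int64(180), np.int64(163)), (np.int64(186), np.int64(168), np.int64(139)), (np.int64(189), np.int64(164), np.int64(125)), (np.int64(190), np.int64(164), np.int64(122)), (np.int64(191), np.int64(165), np.int64(123)), (np.int64(190), np.int64(164), np.int64(121)), (np.int64(190), np.int64(164), np.int64(121)), (np.int64(190), np.int64(165), np.int64(121)), (np.int64(191), np.int64(165), np.int64(122)), (np.int64(190), np.int64(164), np.int64(122)), (np.int64(190), np.int64(164), np.int64(122))]
```

```bash
cat >> h.py <<'E'
def cross(prof,th,start):  # first crossing index from start along increasing index
    for i in range(start,len(prof)-1):
        a,b=prof[i],prof[i+1]
        if (a-th)*(b-th)<=0 and a!=b: return i+(a-th)/(a-b)
def fitline(pts):
    pts=np.array(pts);
    for _ in range(3):
        vx,vy,x,y=cv2.fitLine(pts.astype(np.float32),cv2.DIST_HUBER,0,.01,.01).ravel()
        r=np.abs((pts[:,0]-x)*vy-(pts[:,1]-y)*vx);pts=pts[r<max(3*np.median(r),2e-4)]
    if vx<0: vx,vy=-vx,-vy
    return np.array([x,y]),np.array([vx,vy]),r.std()
E
cat > edges.py <<'E'
from h import *
def run(p,rows,bx,wx,bcols,brow,wcols,wrow):
    im=np.asarray(p['pixels']).astype(float);c=im[:,:,0]-im[:,:,2]
    c=cv2.GaussianBlur(c,(0,0),.7)
    B=[];W=[];
    for y in rows:
        k=cross(c[y],30,bx); 
        if k:B.append(onz(p,(k,y),0.)[:2])
        k=cross(c[y],38,wx)
        if k:W.append(onz(p,(k,y),.03)[:2])
    BN=[onz(p,(x,cross(c[:,x],38,brow)),.03)[:2] for x in bcols]
    WN=[onz(p,(x,cross(c[:,x],38,wrow)),.03)[:2] for x in wcols]
    out=[fitline(q) for q in (B,W)]
    for nm,(o,d,r) in zip(('seam','wing'),out): print(nm,o,np.degrees(np.arctan2(d[1],d[0])),r)
    ends=[]
    for nm,q in (('bednear',BN),('wingnear',WN)):
        o,d,r=fitline(q);print(nm,o,np.degrees(np.arctan2(d[1],d[0])),r);ends.append((o,d))
    cor=[]
    for (o,d,_),(o2,d2) in zip(out,ends):
        t=np.linalg.solve(np.c_[d,-d2],o2-o);cor.append(o+d*t[0])
    u=out[0][1];n=np.array([-u[1],u[0]])
    print('seam_near',cor[0],'wing_near',cor[1]);e=cor[1]-cor[0];print('along',e@u,'gap',e@n,'dyaw',np.degrees(np.arctan2(out[1][1][1],out[1][1][0])-np.arctan2(u[1],u[0])))
    return u,n,cor
E
python3 - <<'E'
from edges import *
p=np.load('w4.npy',allow_pickle=True).item()
u,n,cor=run(p,range(90,208,3),268,308,range(200,270,4),66,range(325,405,4),76)
for q in [(363,123),(374,123),(372,202),(362,202)]: print(onz(p,q,.06))
# wing right edge
im=np.asarray(p['pixels']).astype(float);c=im[:,:,0]-im[:,:,2]
R=[onz(p,(cross(c[y],38,400),y),.03)[:2] for y in range(95,215,4)]
o,d,r=fitline(R);print('right',o,np.degrees(np.arctan2(d[1],d[0])))
E
```

```text
seam [0.5643183 0.064624 ] 8.004285 4.656954892945879e-05
wing [0.5524995  0.11435656] 9.370827 2.0798139668910785e-05
bednear [0.4853625  0.01189095] -81.88048 4.875228482861785e-05
wingnear [0.46837467 0.15309668] -80.370636 3.816110638773396e-05
seam_near [0.47953993 0.05270271] wing_near [0.47705972 0.10190704]
along 0.0043955175 gap 0.049070332 dyaw 1.3665423
[0.51269359 0.15927913 0.06      ]
[0.51047989 0.17101086 0.06      ]
[0.59728029 0.18867073 0.06      ]
[0.5993864  0.17731082 0.06      ]
right [0.51699805 0.22849974] 9.434133
```

arm_command(steps=[{"slide":[-0.015,0.025,-0.01],"rot":[0,0,-0.8],"grip":1},{"slide":[-0.015,0.026,-0.03],"rot":[0,0,0],"grip":1},{"slide":[0,0,-0.04],"rot":[0,0,0],"grip":1},{"slide":[0,0,-0.04],"rot":[0,0,0],"grip":1},{"slide":[0,0,-0.035],"rot":[0,0,0],"grip":1},{"slide":[0,0,-0.02],"rot":[0,0,0],"grip":1},{"slide":[0,0,-0.012],"rot":[0,0,0],"grip":1},{"slide":[0,0,0],"rot":[0,0,0],"grip":1}])

```text
time: 12.8
ee_pos: [0.5578, 0.1751, 0.0573]
eef_rot: [-0.081, 0.997, 0.0, -0.0]
ft_force: [-0.7, -0.2, 0.3]
width: 0.0869
grip_force: 0.0
```

Now close on the rib.

arm_command(steps=[{"slide":[0,0,-0.004],"rot":[0,0,0],"grip":0.3},{"slide":[0,0,0],"rot":[0,0,0],"grip":0},{"slide":[0,0,0],"rot":[0,0,0],"grip":0},{"slide":[0,0,0],"rot":[0,0,0],"grip":0},{"slide":[0,0,0],"rot":[0,0,0],"grip":0},{"slide":[0,0,0],"rot":[0,0,0],"grip":0},{"slide":[0,0,0],"rot":[0,0,0],"grip":0},{"slide":[0,0,0],"rot":[0,0,0],"grip":0}], newtons=20)

```text
time: 13.8
ee_pos: [0.5578, 0.175, 0.0533]
eef_rot: [-0.081, 0.997, 0.0, 0.0]
ft_force: [0.1, 0.1, 0.4]
width: 0.0149
grip_force: 0.0
```

arm_command(steps=[{"slide":[0,0,0],"rot":[0,0,0],"grip":0},{"slide":[0,0,0],"rot":[0,0,0],"grip":0},{"slide":[0.0005,-0.006,0],"rot":[0,0,-0.4],"grip":0},{"slide":[0.001,-0.012,0],"rot":[0,0,-0.5],"grip":0},{"slide":[0.001,-0.012,0],"rot":[0,0,-0.5],"grip":0},{"slide":[0.0005,-0.01,0],"rot":[0,0,0],"grip":0},{"slide":[0.0004,-0.005,0],"rot":[0,0,0],"grip":0},{"slide":[0,0,0],"rot":[0,0,0],"grip":0}])

```text
time: 14.8
ee_pos: [0.5613, 0.1284, 0.0533]
eef_rot: [-0.068, 0.998, -0.001, -0.0]
ft_force: [0.2, -3.4, 0.8]
width: 0.0138
grip_force: 20.0
```

Run:
```python
from h import *
p=shot('wrist','w5.png')
s=sensors.read_state();print(s['time'],s['ee_pos'],np.degrees(2*np.arctan2(s['eef_rot'][1],s['eef_rot'][0])),s['grip_force'],s['width'],s['ft_force'])
np.save('w5.npy',p,allow_pickle=True)
```

```text
14.85 [0.56130278 0.12844116 0.05324338] 187.84918091247079 20.002964904997498 0.013654921955820798 [-0.35181529 -5.06326545  0.2647037 ]
```

View pics/w5.png

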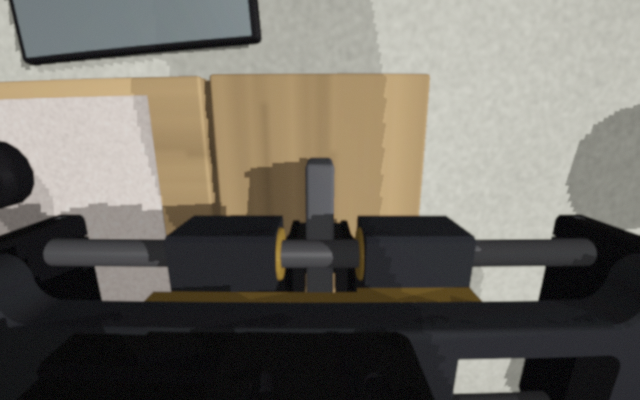

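arm_command(steps=[{"slide":[0.0001,-0.001,0],"rot":[0,0,0],"grip":0},{"slide":[0.0001,-0.001,0],"rot":[0,0,0],"grip":0},{"slide":[0.0001,-0.001,0],"rot":[0,0,0],"grip":0},{"slide":[0.0001,-0.0005,0],"rot":[0,0,0],"grip":0},{"slide":[0,-0.0005,0],"rot":[0,0,0],"grip":0},{"slide":[0.0001,-0.0005,0],"rot":[0,0,0],"grip":0},{"slide":[0,0,0],"rot":[0,0,0],"grip":0},{"slide":[0,0,0],"rot":[0,0,0],"grip":0}])

```text
time: 15.85
ee_pos: [0.5616, 0.1255, 0.0533]
eef_rot: [-0.069, 0.998, 0.0, -0.0]
ft_force: [0.0, 3.4, -0.9]
width: 0.0136
grip_force: 20.0
```

Run:
```python
from h import *
p=shot('wrist','w6.png')
s=sensors.read_state();print(s['time'],s['ee_pos'],np.degrees(2*np.arctan2(s['eef_rot'][1],s['eef_rot'][0])),s['grip_force'],s['width'],s['ft_force'],s['torque'])
np.save('w6.npy',p,allow_pickle=True)
for q in('w5','w6'):
    im=np.asarray(np.load(q+'.npy',allow_pickle=True).item()['pixels']).astype(int).sum(2)//3
    for y in(85,100,130,160,190): print(q,y,im[y,198:226].tolist())
```

```text
15.9 [0.56160639 0.12552014 0.05327352] 187.9170128659869 19.997350741177797 0.013894415019044752 [-0.26221957  3.12384486 -0.86732797] [ 0.74046501  0.02703313 -0.03738195]
w5 85 [164, 166, 161, 153, 146, 135, 109, 80, 68, 66, 66, 73, 91, 115, 133, 139, 139, 140, 141, 142, 142, 141, 142, 142, 142, 140, 140, 138]
w5 100 [152, 160, 165, 162, 153, 146, 132, 106, 79, 69, 66, 67, 69, 86, 111, 131, 138, 140, 141, 142, 143, 142, 142, 143, 142, 142, 143, 140]
w5 130 [139, 139, 142, 147, 154, 158, 155, 146, 137, 122, 93, 69, 64, 63, 67, 79, 106, 126, 138, 141, 142, 143, 143, 142, 143, 144, 143, 143]
w5 160 [141, 141, 141, 141, 141, 143, 149, 155, 156, 150, 140, 127, 109, 80, 60, 57, 59, 70, 93, 117, 133, 141, 142, 143, 143, 143, 142, 143]
w5 190 [143, 144, 144, 145, 144, 144, 144, 143, 147, 152, 160, 161, 155, 142, 120, 89, 69, 63, 64, 69, 80, 105, 128, 139, 142, 143, 144, 144]
w6 85 [149, 148, 148, 150, 154, 163, 165, 164, 153, 136, 107, 85, 93, 117, 133, 139, 139, 140, 140, 141, 141, 141, 141, 141, 141, 140, 138, 138]
w6 100 [145, 145, 145, 146, 147, 150, 156, 162, 163, 146, 108, 78, 73, 89, 112, 132, 139, 140, 140, 142, 141, 143, 142, 142, 143, 142, 141, 139]
w6 130 [139, 139, 138, 138, 138, 139, 139, 141, 145, 151, 155, 153, 142, 122, 92, 84, 105, 124, 137, 141, 142, 141, 141, 143, 141, 142, 143, 141]
w6 160 [138, 138, 138, 139, 139, 139, 139, 139, 139, 139, 142, 147, 153, 154, 148, 135, 112, 90, 95, 118, 134, 141, 142, 142, 142, 141, 143, 143]
w6 190 [143, 143, 144, 143, 143, 144, 144, 143, 143, 144, 144, 144, 144, 149, 153, 159, 160, 152, 139, 118, 100, 108, 127, 139, 144, 143, 143, 143]
```

arm_command(steps=[{"slide":[0.0001,-0.0005,0],"rot":[0,0,0],"grip":0},{"slide":[0.0001,-0.0005,0],"rot":[0,0,0],"grip":0},{"slide":[0,-0.0005,0],"rot":[0,0,0],"grip":0},{"slide":[0.0001,-0.0005,0],"rot":[0,0,0],"grip":0},{"slide":[0.0001,-0.0005,0],"rot":[0,0,0],"grip":0},{"slide":[0,-0.0005,0],"rot":[0,0,0],"grip":0},{"slide":[0,0,0],"rot":[0,0,0],"grip":0},{"slide":[0,0,0],"rot":[0,0,0],"grip":0}])

```text
time: 16.9
ee_pos: [0.5616, 0.1241, 0.0533]
eef_rot: [-0.07, 0.998, 0.001, -0.0]
ft_force: [-1.2, 7.3, -2.4]
width: 0.0142
grip_force: 20.0
```

Run:
```python
from h import *
p=shot('wrist','w7.png')
s=sensors.read_state();print(s['time'],s['ee_pos'],np.degrees(2*np.arctan2(s['eef_rot'][1],s['eef_rot'][0])),s['grip_force'],s['width'],s['ft_force'],s['torque'])
np.save('w7.npy',p,allow_pickle=True)
for q in('w7',):
    im=np.asarray(np.load(q+'.npy',allow_pickle=True).item()['pixels']).astype(int).sum(2)//3
    for y in(85,100,130,160,190): print(q,y,im[y,198:226].tolist())
```

```text
16.95 [0.5616336  0.12416196 0.05331417] 188.0045993273984 20.00269352691248 0.013851781142826194 [-2.185993    7.65899255 -1.41644322] [1.79092826 0.26398213 0.11794561]
w7 85 [149, 148, 147, 147, 148, 148, 151, 156, 163, 165, 155, 133, 117, 127, 135, 138, 140, 140, 140, 139, 142, 141, 141, 142, 139, 139, 138, 138]
w7 100 [144, 144, 144, 144, 144, 145, 145, 146, 152, 160, 163, 156, 137, 119, 123, 135, 138, 138, 139, 141, 141, 141, 141, 141, 140, 140, 140, 139]
w7 130 [138, 139, 138, 138, 136, 138, 138, 139, 139, 140, 142, 149, 155, 155, 143, 123, 118, 130, 138, 141, 141, 142, 142, 141, 141, 142, 142, 141]
w7 160 [139, 138, 138, 138, 138, 138, 138, 138, 137, 138, 139, 139, 138, 143, 149, 154, 149, 133, 120, 125, 136, 141, 142, 141, 142, 142, 143, 142]
w7 190 [143, 143, 144, 143, 144, 143, 143, 143, 143, 144, 143, 143, 143, 143, 142, 145, 150, 157, 157, 143, 122, 116, 128, 140, 141, 142, 142, 142]
```

arm_command(steps=[{"slide":[0,-0.0005,0],"rot":[0,0,0],"grip":0},{"slide":[0,-0.0005,0],"rot":[0,0,0],"grip":0},{"slide":[0,0,0],"rot":[0,0,0],"grip":0},{"slide":[0,0,0],"rot":[0,0,0],"grip":0.3},{"slide":[0,0,0],"rot":[0,0,0],"grip":0.6},{"slide":[0,0,0],"rot":[0,0,0],"grip":1},{"slide":[0,0,0],"rot":[0,0,0],"grip":1},{"slide":[0,0,0],"rot":[0,0,0],"grip":1}])

```text
time: 17.95
ee_pos: [0.5622, 0.1212, 0.0533]
eef_rot: [-0.069, 0.998, -0.0, 0.0]
ft_force: [-0.5, -0.4, -0.1]
width: 0.0558
grip_force: 0.0
```

arm_command(steps=[{"slide":[0,0,0.01],"rot":[0,0,0],"grip":1},{"slide":[0,0,0.03],"rot":[0,0,0],"grip":1},{"slide":[0,0,0.05],"rot":[0,0,0],"grip":1},{"slide":[0,0,0.05],"rot":[0,0,0],"grip":1},{"slide":[0.01,-0.02,0.04],"rot":[0,0,0],"grip":1},{"slide":[0.02,-0.01,0.01],"rot":[0,0,0],"grip":1},{"slide":[0,0,0],"rot":[0,0,0],"grip":1},{"slide":[0,0,0],"rot":[0,0,0],"grip":1}])

```text
time: 18.95
ee_pos: [0.5914, 0.0921, 0.2431]
eef_rot: [-0.069, 0.998, 0.0, -0.0]
ft_force: [-0.4, 0.2, 0.1]
width: 0.0868
grip_force: 0.0
```

Run:
```python
from h import *
p=shot('wrist');p=shot('wrist','w8.png')
s=sensors.read_state();print(s['time'],s['ee_pos'],np.degrees(2*np.arctan2(s['eef_rot'][1],s['eef_rot'][0])),s['width'],s['ft_force'])
np.save('w8.npy',p,allow_pickle=True)
t=shot('top')
a=np.asarray(p['pixels'])[60:230,:];a=cv2.resize(a,(800,int(170*1.25)),interpolation=cv2.INTER_CUBIC)
u,v=proj(p,[.575,.066,.03])[0].astype(int);print(u,v)
b=np.asarray(p['pixels'])[max(v-70,0):v+80,u-60:u+60];b=cv2.resize(b,None,fx=2.5,fy=2.5,interpolation=cv2.INTER_CUBIC)
c=np.asarray(t['pixels'])[120:225,230:420];c=cv2.resize(c,None,fx=2.5,fy=2.5,interpolation=cv2.INTER_CUBIC)
o=np.zeros((600,800,3),np.uint8);o[:a.shape[0]]=a;h=min(b.shape[0],600-a.shape[0]);o[a.shape[0]:a.shape[0]+h,:b.shape[1]]=b[:h];h=min(c.shape[0],h);o[a.shape[0]:a.shape[0]+h,310:310+c.shape[1]]=c[:h,:490]
cv2.imwrite('pics/w8c.png',cv2.cvtColor(o,cv2.COLOR_RGB2BGR))
```

```text
19.05 [0.59125861 0.09220227 0.24287643] 187.98539909768945 0.08703826799237613 [-0.24381596 -0.25711644  0.55071938]
299 162
```

View pics/w8c.png

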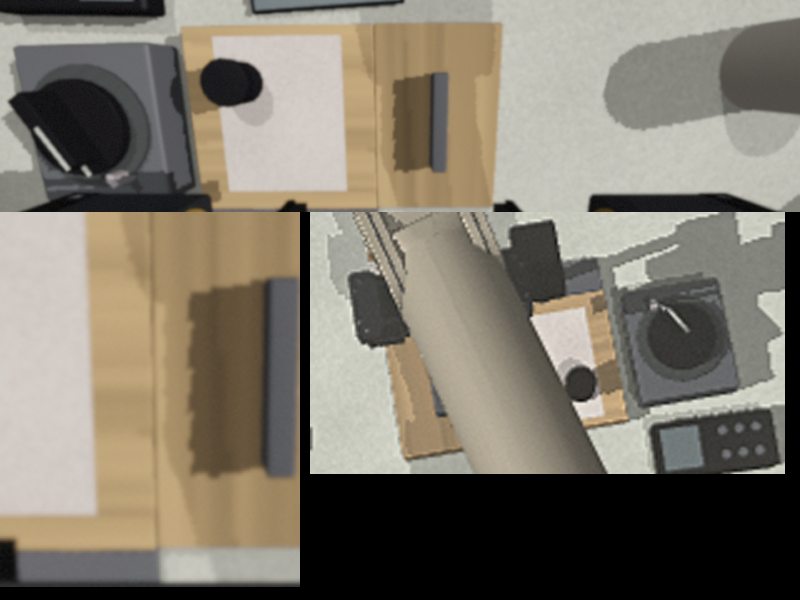

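Run:
```python
from h import *
p=np.load('w3.npy',allow_pickle=True).item()
g=np.asarray(p['pixels']).min(2).astype(int)
for y in range(54,140,3):
    r=np.nonzero(g[y,310:336]>(145 if y<78 else 110))[0]
    if len(r):print(y,r.min()+310,r.max()+310,round(np.average(np.arange(310,336)[r],weights=g[y,310:336][r]),2))
```

```text
60 318 325 321.51
63 318 325 321.5
66 317 326 321.53
69 317 325 321.04
72 320 323 321.49
78 321 325 322.87
81 321 325 322.87
84 321 325 322.87
87 321 325 322.87
90 321 325 322.86
93 320 325 322.47
96 320 325 322.46
99 320 325 322.46
102 320 324 322.09
105 320 324 322.08
108 320 324 322.05
111 320 325 322.39
114 320 325 322.38
117 320 324 322.04
120 320 324 322.03
123 320 324 322.03
126 320 324 322.03
129 320 324 322.03
132 320 324 322.02
135 320 324 322.0
```

```bash
python3 -c "
from bench import order
print(order.close_job())"
```

```text
the job is handed in; nothing more can be done
None
```

I handed in the job; the result hasn't been reported. In the last pictures the extension bed sits against the fixed bed with no visible gap and its ends level to about 2 mm. The dial pointer is about 1.3 mm past the index tooth, within the 3.5 mm limit. I saw nothing else on the table move.

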